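# Set out the weighing station

## Robot

A 6-joint arm with a two-finger parallel gripper is mounted at the origin on the work surface. World frame = base frame: x ahead of the robot, y to its left, z up, the work surface at z = 0. Lengths are in m, angles in rad, forces in N, time in s.
With the tool pointing down it reaches from about 0.35 to 0.975 m from the base axis. Payload 4.9 kg.
Tool frame: the origin (TCP) lies midway between the tips of the shut fingers; the grasp point (between the pads) lies 19 mm behind it; z points along the fingers, y is the line along which they close (so a half turn about z gives the same grasp; the last joint's range is limited). The gripper opens to 85 mm and grips with 20 to 120 N. Pads are 22 mm wide; open, the fingers measure 114 mm over their backs; the gripper's body (76 mm by 85 mm) begins 54 mm behind the grasp point. The pads swing forward as they close: fully open they stand 13 mm farther back than shut.
Start: joints at [-1.304, 0.053, 1.613, -0, 1.476, -0.119], TCP at [0.235, -0.579, 0.203] pointing down, gripper open.
Joint ranges: [-3.01, 3.01], [-1.01, 2.22], [0.06, 2.58], [-1.02, 4.17], [0.09, 2.62], [-3.14, 3.14]. Speed limits (rad/s): [2.57, 2.57, 3.14, 3.14, 3.14, 3.14].

## Interface

Orientations are given as a unit quaternion [x, y, z, w].
In Python, from rig import arm, cams, finish_job, models gives the robot as it stands.
- The arm moves only by the tool send_rows, never from a script. Its argument "moves" is a list of rows, each a list of 5 numbers: the closure in counts, from 0 (fully open) to 255 (shut), then the shift along the world's x, y, z in cm, then the turn about the world's z in rad. In form: [[hand, x, y, z, spin], ...]. A call has 1 to 8 rows; each row is the pose to reach, as a shift and turn from the pose commanded when the call began; what a row does not reach only later rows make up. A row lasts 1/12 s, in which the tool goes at most 41.7 mm and 7.16 degrees, less where a joint would pass 70% of its speed; a pose out of reach is approached as far as the arm can. A call with a gripper value outside its range is refused whole. The fingers move at their own pace and stop on an object; "newtons" is the grip in N (left out, the last holds). Time passes only in rows, so rows that repeat a pose let the fingers close. It gives the time, the measured TCP pose, the force, the opening and the grip force at its end, in the units of the state.
- arm.get_obs(): the state, without advancing time (a new reading comes with each control period).
- cams.grab_frame(name): name is "scene" or "top" or "wrist"; returns the picture (400x640x3 uint8, red, green, blue); there is no depth.
- cams.get_calibration(name): a dict with "fovy" (degrees; the focal length in pixels is half the picture's height over the tangent of half this angle, whatever the lens; pixels are square), "cx", "cy" (the principal point, pixels), "R" (3x3) and "t" (3): a world point X has camera coordinates R X + t. Camera axes: x right, y down, z forward; pixel columns grow to the right and rows downward; lengths in m; the calibration is good to about 2 mm. A picture is of the moment at which its call begins: read the wrist's pose just before it. get_calibration takes no time and is no camera call; for the wrist camera it gives the pose at the moment of the call.
- finish_job(): hands the job in; it is judged then, once.
Trained networks look in the newest picture that a camera, given by its name, has taken for a name from the list of things; names that differ only in an ending like _2 or _b are one class to them, and where a whole thing is asked for, a point or a joint stands for the part that bears it (a point fixed in the world has none). Each returns a list of dicts, best first, with "score" (0 to 1); they miss things now and then, are a little off and sometimes report something else, mostly with a low value. They report only what shows in the picture. A call takes as long as a camera call. They do not tell look-alikes from the thing itself.
- models.search_frame(camera, thing): "centre" ([column, row] in pixels, amid what is visible of it).
The state is a dict: "time": time; "q": joint angles; "joint_vel": joint speeds; "effort": joint torques, N m; "eef_pos": TCP position; "orientation": TCP orientation; "ft_force": force on the tool from outside, world axes, zero at the start; "ft_torque": the same for the moment, N m; "grip_width": finger opening in m; "gripper_force": force on a finger pad.
Only numpy, scipy, OpenCV 4.12 (cv2) and the standard library are available. Lean on these libraries where they do the work, as an engineer would, in place of code of your own. Each camera call takes 0.05 s, during which the arm holds its last target. There are 200 camera calls.

## Task

Set up this bench for a weighing run. First stand the empty white dish in the middle of the steel pan of the balance, then stand the aluminium sample tin with the orange lid upright in that dish; also stand the three reagent bottles upright, each in the middle of its own cork coaster: the amber bottle on the end coaster nearest the balance, the white jar with the red lid on the other end coaster, and the green bottle on the coaster between them. Leave the stoppered glass flask where it stands.

Things in the scene. Friction and masses are not known exactly. Their poses are not given: they have to be found in the camera images.
- amber_center (a point): Loose amber-brown reagent bottle with a paper band and a narrow black cap, upright: body 52 mm across, 90 mm tall in all, parallel body up to 60 mm, cap 32 mm across. The point is on its axis half-way up (45 mm above its underside); z up along its axis.
- white_center (a point): Loose white plastic jar with a wide red lid, upright: body 60 mm across up to 58 mm high, 80 mm tall in all, lid 52 mm across. The point is on its axis half-way up (40 mm above its underside); z up.
- green_center (a point): Loose green plastic bottle with a narrow white cap, upright: body 54 mm across up to 58 mm high, 86 mm tall in all, cap 34 mm across. The point is on its axis half-way up (43 mm above its underside); z up.
- tin_center (a point): Loose slim aluminium sample tin with an orange lid, upright: 32 mm across (lid 33 mm), 72 mm tall. The point is on its axis half-way up (36 mm above its underside); z up.
- dish_center (a point): Loose shallow round white dish, open at the top: 66 mm across at the foot, 68 mm at the rim, 18 mm tall, wall 3 mm, floor 3 mm thick, flat inside. It can be gripped across its outside. The point is on its axis half-way up (9 mm above its underside); z up.
- flask_center (a point): Loose conical glass flask with a blue stopper, to be left alone: 60 mm across at the foot, 86 mm tall. The point is on its axis half-way up (43 mm above its underside); z up.
- coaster_left_top (a point): Round cork coaster, 76 mm across, 4 mm thick, fixed on a thin grey bench mat: the end one of the row of three on the robot's left (+y). The point is the centre of its top face, 6 mm above the bench; z up.
- coaster_mid_top (a point): The middle one of the row of three cork coasters, same size. The point is the centre of its top face, 6 mm above the bench; z up.
- coaster_right_top (a point): The end one of the row of three cork coasters on the robot's right (-y), same size. The point is the centre of its top face, 6 mm above the bench; z up.
- balance_pan (a point): Electronic balance, fixed: a pale housing 190 by 160 mm, with a dark display towards the robot and a round steel pan 112 mm across. It stands either at the left (+y) or at the right (-y) of the work area; a blue stirrer with a square white plate, 67 mm high, stands at the other side. The point is the centre of the pan's top face, 62 mm above the bench; z up. The pan does not move.
There are look-alikes about, which are no part of the job. What is shaped like the part that bears green_center but pink is not meant. Leave any black look-alike of the part that bears coaster_left_top alone.

How it is judged:
By the outcome, as a careful person would: the job done as asked, in the order asked, and still so for the second after the job is handed in, with the robot touching nothing.
It also fails if it takes over 141 s, if anything falls off the work surface, if the arm or the gripper's body presses on something with over 40 N, if the wrist force passes 120 N, or if a joint passes its speed limit or range.

## Working session

There is one attempt and no reset: what is moved stays moved. The work goes in short steps, Python scripts to look and compute and a tool call to move; the robot and the scene stay as the last step left them, time stands still between calls to the robot, and variables do not carry over. Pictures are saved under pics/ and viewed, at most 15 in all, crops included, and the job is handed in when it is done.

Besides the shell and the picture viewer there is one more tool, called after "Request:" as name([rows], argument=value, ...), one row to a line, values as JSON. send_rows: Moves the arm, as the interface text tells. Its arguments: {"type":"object","properties":{"moves":{"type":"array"},"newtons":{"type":"number"}},"required":["moves"]}

```bash
mkdir -p pics; cat > h.py <<'E'
import numpy as np,cv2,json
from rig import arm,cams,models
def ray(cal,px):
    f=200/np.tan(np.radians(cal['fovy'])/2)
    R=np.array(cal['R']);t=np.array(cal['t'])
    d=R.T@np.array([(px[0]-cal['cx'])/f,(px[1]-cal['cy'])/f,1]);return -R.T@t,d
def atz(cal,px,z):
    o,d=ray(cal,px);return o+d*(z-o[2])/d[2]
def proj(cal,X):
    f=200/np.tan(np.radians(cal['fovy'])/2)
    c=np.array(cal['R'])@X+np.array(cal['t']);return f*c[:2]/c[2]+[cal['cx'],cal['cy']]
def grab(n,name):
    im=cams.grab_frame(n);cv2.imwrite('pics/'+name+'.png',im[...,::-1]);return im
E
python3 - <<'E'
from h import *
Z=dict(amber_center=.045,white_center=.04,green_center=.043,tin_center=.036,dish_center=.009,flask_center=.043,coaster_left_top=.006,coaster_mid_top=.006,coaster_right_top=.006,balance_pan=.062)
for n in ['top','scene']:
    grab(n,n+'0');c=cams.get_calibration(n);print(n,c)
    for k,z in Z.items():
        for r in models.search_frame(n,k)[:3]:
            print(k,round(r['score'],2),np.round(r['centre'],1),np.round(atz(c,r['centre'],z)[:2],3))
print(arm.get_obs())
E
```

```text
top {'fovy': 52.186680949849375, 'cx': 317.71423594671376, 'cy': 201.3907877394851, 'R': array([[-0.01121407, -0.99992531,  0.00486044],
       [-0.98277538,  0.01012479, -0.18452651],
       [ 0.18446352, -0.00684602, -0.98281552]]), 't': array([0.03549607, 0.54362584, 1.15278672])}
amber_center 0.85 [378.3 236.1] [ 0.44  -0.146]
white_center 0.66 [352.3 206.9] [ 0.528 -0.073]
white_center 0.56 [358.3 169.5] [ 0.643 -0.094]
green_center 0.81 [273.4 275.3] [0.331 0.159]
green_center 0.53 [283.  235.3] [0.446 0.132]
dish_center 0.78 [417.7 169.9] [ 0.648 -0.282]
dish_center 0.59 [359.  171.4] [ 0.645 -0.099]
flask_center 0.7 [331.1 239.7] [ 0.431 -0.008]
flask_center 0.22 [417.8 171.2] [ 0.635 -0.273]
coaster_left_top 0.77 [290.6 167.4] [0.661 0.112]
coaster_mid_top 0.74 [323.7 169.9] [0.652 0.01 ]
coaster_right_top 0.93 [359.8 170.2] [ 0.649 -0.102]
balance_pan 0.95 [209.1 237.2] [0.441 0.342]
balance_pan 0.41 [283.6 235.6] [0.443 0.129]
scene {'fovy': 57.09190937242944, 'cx': 322.59929519018044, 'cy': 202.7658444293949, 'R': array([[ 0.24017815,  0.97072012, -0.00411184],
       [ 0
[... 833 characters left out ...]
([-1.30397447e+00,  5.27158113e-02,  1.61291363e+00,  7.61428133e-06,
        1.47598849e+00, -1.19007206e-01]), 'joint_vel': array([ 4.08382171e-05, -3.33382788e-04, -1.13207165e-03, -5.22850830e-04,
        1.15174887e-03,  2.93837405e-04]), 'effort': array([ 1.94715103e-04, -3.93680656e+01, -3.70471609e+01, -9.72178532e-05,
        4.98620866e-04,  1.14623003e-05]), 'eef_pos': array([ 0.23519717, -0.57903351,  0.20268561]), 'orientation': array([ 9.81449699e-01,  1.91719817e-01,  2.84659624e-06, -1.28820769e-05]), 'ft_force': array([ 0.82188889,  0.16470067, -0.50840486]), 'ft_torque': array([ 0.02617259,  0.02525515, -0.01014955]), 'gripper_force': 0.0, 'grip_width': 0.08552624091624199}
```

View pics/top0.png

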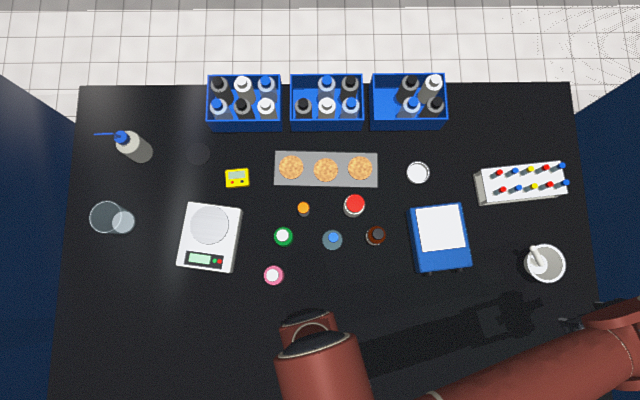

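View pics/scene0.png

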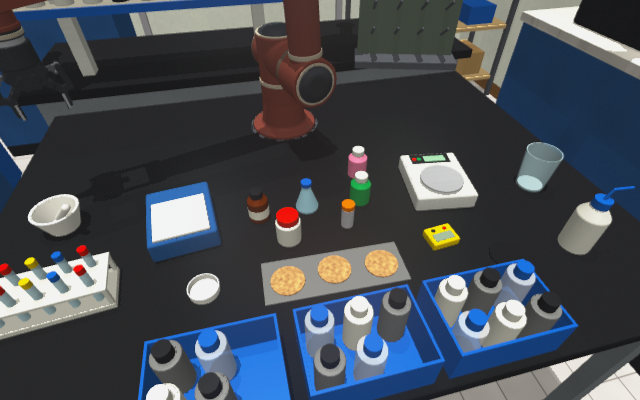

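The top view shows the balance on the left with its pan at (209,225). The cork coasters are at (290,167), (325,170) and (360,168), and the dish is at (418,172). The tin is at (303,208), the white jar at (354,205), the green bottle at (283,236) and the amber bottle at (376,235). The flask (332,239) and the pink decoy (273,275) stay where they are. Next I'll measure caps and rims by colour.

```bash
cat > seg.py <<'E'
from h import *
def blob(im,mask,guess,r=26):
    m=mask.astype(np.uint8);n,l,s,c=cv2.connectedComponentsWithStats(m)
    ok=[i for i in range(1,n) if s[i,4]>15 and np.hypot(*(c[i]-guess))<r]
    if not ok:return None
    i=max(ok,key=lambda i:s[i,4])
    h=cv2.findContours((l==i).astype(np.uint8),cv2.RETR_EXTERNAL,cv2.CHAIN_APPROX_NONE)[0][0]
    (cx,cy),(a,b),_=cv2.fitEllipse(h);return np.array([cx,cy]),a,b,s[i,4],c[i]
def masks(im):
    H=cv2.cvtColor(im,cv2.COLOR_RGB2HSV).astype(int);h,s,v=H[...,0],H[...,1],H[...,2]
    return dict(orange=(h>6)&(h<20)&(s>170)&(v>110),red=((h<6)|(h>174))&(s>150)&(v>110),white=(s<50)&(v>150),green=(h>50)&(h<80)&(s>120)&(v>60),cork=(h>5)&(h<25)&(s>70)&(v>120),blue=(h>95)&(h<125)&(s>110)&(v>90),brown=(h<18)&(s>100)&(v>30)&(v<160),pan=(s<40)&(v>130)&(v<215))
Q=[('tin','orange',.072,(.53,.057)),('white','red',.08,(.535,-.075)),('greencap','white',.086,(.445,.131)),('green','green',.05,(.446,.131)),('dish','white',.018,(.64,-.283)),('cl','cork',.006,(.66,.106)),('cm','cork',.006,(.655,.003)),('cr','cork',.006,(.655,-.103)),('flask','blue',.08,(.45,-.015)),('pan','pan',.062,(.47,.33)),('amber','brown',.05,(.44,-.143))]
def run(n,im):
    c=cams.get_calibration(n);M=masks(im)
    for k,m,z,g in Q:
        b=blob(im,M[m],proj(c,np.array([*g,z])))
        if b is None:print(n,k,None);continue
        print(n,k,np.round(b[0],1),'ax',np.round(b[1:3],1),b[3],'ell',np.round(atz(c,b[0],z)[:2],4),'cen',np.round(atz(c,b[4],z)[:2],4))
E
python3 - <<'E'
from seg import *
for n in ['top','scene']: run(n,cv2.imread(f'pics/{n}0.png')[...,::-1])
a=cv2.imread('pics/top0.png');cv2.imwrite('pics/crop0.png',cv2.resize(a[140:290,170:440],None,fx=2.96,fy=2.96,interpolation=cv2.INTER_NEAREST))
E
```

```text
top tin [302.9 207.3] ax [10.3 10.8] 61 ell [0.5231 0.0726] cen [0.5263 0.0746]
top white [354.9 202.5] ax [16.5 17.7] 253 ell [ 0.5342 -0.0769] cen [ 0.5342 -0.0769]
top greencap [282.2 234.9] ax [11.  11.6] 116 ell [0.4426 0.131 ] cen [0.4425 0.131 ]
top green [283.1 236.3] ax [18.3 20. ] 175 ell [0.4421 0.1311] cen [0.4389 0.1287]
top dish [417.6 172. ] ax [20.4 21.9] 364 ell [ 0.6387 -0.2787] cen [ 0.6381 -0.2777]
top cl [290.6 166.8] ax [22.8 23.5] 452 ell [0.6626 0.1123] cen [0.6626 0.1123]
top cm [325.3 169.5] ax [22.9 23.4] 453 ell [0.6528 0.0047] cen [0.6529 0.0047]
top cr [359.5 167.6] ax [22.8 23.6] 455 ell [ 0.6577 -0.1017] cen [ 0.6578 -0.1017]
top flask [332.9 237. ] ax [ 9.8 10. ] 90 ell [ 0.4356 -0.0121] cen [ 0.4356 -0.0121]
top pan [181.2 205.3] ax [ 62.8 105.5] 34 ell [0.5344 0.4267] cen [0.4518 0.2995]
top amber [376.5 234.3] ax [16.9 17.5] 148 ell [ 0.445 -0.14 ] cen [ 0.4434 -0.1374]
scene tin [347.8 204.8] ax [12.2 13. ] 142 ell [0.5337 0.0693] cen [0.5336 0.0693]
scene white [287.  216.7] ax [20.3 22.2] 384 ell [ 0.5454 -0.0791] cen [ 0.5454 -0.0791]
scene greencap [361.1 175. ] ax [ 8.4 12.7] 99 ell [0.4498 0.1293] cen [0.4498 0.1293]
scene green [359.9 191.3] ax [21.  27.1] 429 ell [0.4709 0.1216] cen [0.4736 0.1206]
scene dish [202.4 287.1] ax [25.7 33.9] 685 ell [ 0.6462 -0.2813] cen [ 0.6464 -0.2799]
scene cl [381. 263.] ax [26.2 33.1] 724 ell [0.6696 0.1096] cen [0.6696 0.1096]
scene cm [334.1 268.9] ax [27.7 33. ] 761 ell [0.6596 0.0025] cen [0.6596 0.0025]
scene cr [287.4 280.4] ax [28.8 34.3] 819 ell [ 0.6645 -0.1041] cen [ 0.6645 -0.1041]
scene flask [305.6 182.8] ax [10.4 10.8] 102 ell [ 0.4385 -0.0131] cen [ 0.4385 -0.0131]
scene pan [441.2 179.8] ax [27.3 43.9] 978 ell [0.4921 0.3364] cen [0.4918 0.3369]
scene amber [257.2 203.2] ax [17.  21.7] 270 ell [ 0.451  -0.1398] cen [ 0.4534 -0.1398]
```

View pics/crop0.png

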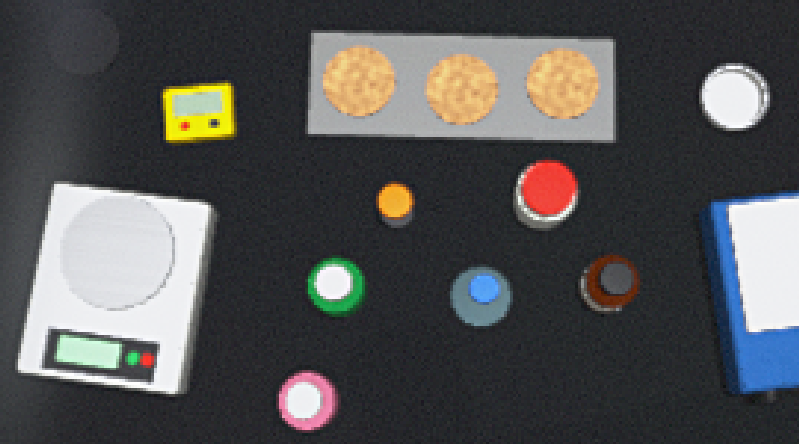

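Request:
send_rows([
  [0,4,4,3,-0.1],
  [0,8,7,5,-0.2],
  [0,11,9,5,-0.3],
  [0,14,11,5,-0.386],
  [0,17,13,5,-0.386],
  [0,20,15,5,-0.386],
  [0,22.8,17,5,-0.386],
  [0,22.8,17,5,-0.386],
], newtons=40)

```text
time: 1.77
eef_pos: [0.4679, -0.4048, 0.2529]
orientation: [1.0, 0.003, 0.001, -0.001]
ft_force: [-0.4, 0.4, -0.4]
grip_width: 0.0857
gripper_force: 0.0
```

Request:
send_rows([
  [0,3,2.5,0,0],
  [0,6,5,0,0],
  [0,9,7.5,0,0],
  [0,12,10,0,0],
  [0,15,12.5,0,0],
  [0,16.5,13,0,0],
  [0,16.5,13,0,0],
  [0,16.5,13,0,0],
])

```text
time: 2.43
eef_pos: [0.6283, -0.2788, 0.2522]
orientation: [1.0, 0.001, -0.001, 0.0]
ft_force: [0.4, -0.6, -0.7]
grip_width: 0.0856
gripper_force: 0.0
```

```bash
python3 - <<'E'
from h import *
o=arm.get_obs();print(o['time'],o['eef_pos'],o['orientation'],o['q'],o['ft_force'])
c=cams.get_calibration('wrist');im=grab('wrist','w1');print(c)
print('tcp px',proj(c,o['eef_pos']))
for k,z in [('dish_center',.009),('coaster_right_top',.006),('white_center',.04)]:
    for r in models.search_frame('wrist',k)[:3]:print(k,r['score'],r['centre'],atz(c,r['centre'],z)[:2])
E
```

```text
2.4333 [ 0.6283282  -0.27882066  0.25224145] [ 9.99999721e-01  5.35001780e-04 -5.20459775e-04  4.07271712e-05] [-5.25528491e-01  1.74616762e-01  1.39925382e+00 -5.93122387e-04
  1.56858135e+00  1.04419940e+00] [ 0.42060728 -0.63646636 -0.7367682 ]
{'fovy': 61.9591445668998, 'cx': 326.6900740083618, 'cy': 193.22982175827147, 'R': array([[ 9.18682730e-04, -9.99998991e-01,  1.08338798e-03],
       [-9.58113676e-01, -5.69934177e-04,  2.86387602e-01],
       [-2.86386695e-01, -1.30110819e-03, -9.58113233e-01]]), 't': array([-0.27918995,  0.550622  ,  0.60584631])}
tcp px [327.55802474 231.14617224]
dish_center 0.78 [327.6, 142.7] [ 0.64300427 -0.27971907]
white_center 0.84 [164.4, 233.3] [ 0.53465726 -0.07672012]
```

View pics/w1.png

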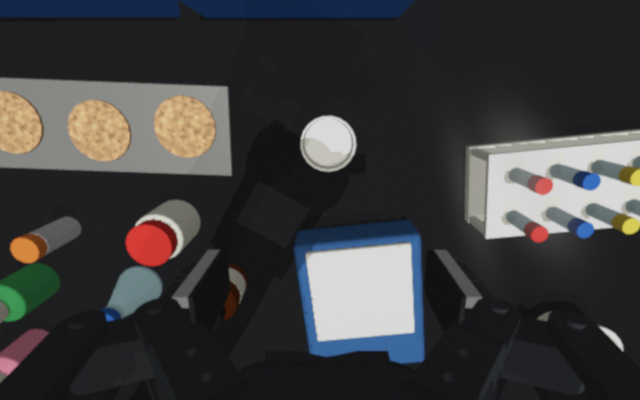

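The wrist view shows the dish at (328,143) and the coasters at (185,127) and (99,130). The red-lidded jar is at (152,243), and the fingers stand either side of the stirrer plate.

```bash
python3 - <<'E'
from seg import *
run('wrist',cv2.imread('pics/w1.png')[...,::-1])
# dish rim: edge ellipse
im=cv2.imread('pics/w1.png')
g=cv2.cvtColor(im,cv2.COLOR_BGR2GRAY);m=(g>90).astype(np.uint8)
b=blob(im,m>0,(328,143));c=cams.get_calibration('wrist')
print(b,atz(c,b[0],.018),'w mm',np.linalg.norm(atz(c,b[0]+[b[2]/2,0],.018)-atz(c,b[0]-[b[2]/2,0],.018)))
E
```

```text
wrist tin [ 24.6 249.6] ax [24.5 30.8] 630 ell [0.5279 0.0704] cen [0.5279 0.0704]
wrist white [148.5 244.7] ax [40.8 47.5] 1580 ell [ 0.5376 -0.0787] cen [ 0.5376 -0.0787]
wrist greencap None
wrist green [ 26.4 290. ] ax [43.4 68.7] 2216 ell [0.4604 0.1048] cen [0.4616 0.1034]
wrist dish [327.8 143. ] ax [54.3 54.5] 2229 ell [ 0.6429 -0.2813] cen [ 0.6444 -0.2817]
wrist cl [ 17.9 124. ] ax [42.8 65.8] 2143 ell [0.6654 0.1   ] cen [0.6655 0.0998]
wrist cm [ 98.8 130. ] ax [55.3 66.9] 2991 ell [0.6579 0.002 ] cen [0.6579 0.002 ]
wrist cr [184.4 126.2] ax [57.2 64.5] 2985 ell [ 0.6624 -0.1045] cen [ 0.6624 -0.1045]
wrist flask [109.  317.2] ax [7.2 9.7] 61 ell [ 0.4417 -0.0161] cen [ 0.4418 -0.0161]
wrist pan None
wrist amber [231.1 302.1] ax [12.6 38.9] 377 ell [ 0.4417 -0.1556] cen [ 0.4418 -0.1555]
(array([327.75170898, 143.07446289]), 56.02203369140625, 56.17271423339844, np.int32(2550), array([327.73921569, 143.06862745])) [ 0.64280879 -0.28129015  0.018     ] w mm 0.06832506136329944
```

Request:
send_rows([
  [0,0.5,-0.1,-4,0],
  [0,1,-0.2,-8,0],
  [0,1.5,-0.25,-12,0],
  [0,1.5,-0.25,-16,0],
  [0,1.5,-0.25,-16,0],
  [0,1.5,-0.25,-16,0],
])

```text
time: 3.13
eef_pos: [0.6406, -0.2812, 0.0898]
orientation: [1.0, -0.001, -0.003, -0.002]
ft_force: [-0.2, -0.4, 1.7]
grip_width: 0.0853
gripper_force: 0.0
```

```bash
python3 - <<'E'
from seg import *
o=arm.get_obs();c=cams.get_calibration('wrist');im=grab('wrist','w2')
g=cv2.cvtColor(im,cv2.COLOR_RGB2GRAY)
gu=proj(c,np.array([.643,-.281,.018]))
for th in (80,100,120):
    b=blob(im,g>th,gu,60);print(th,b,atz(c,b[0],.018),'w',np.linalg.norm(atz(c,b[0]+[b[2]/2,0],.018)-atz(c,b[0]-[b[2]/2,0],.018)))
print(o['eef_pos'],proj(c,o['eef_pos']),gu)
E
```

```text
80 (array([325.56018066, 188.19993591]), 87.8945083618164, 89.48072814941406, np.int32(6299), array([325.55977139, 188.22209875])) [ 0.6446395 -0.2797513  0.018    ] w 0.06772033858331976
100 (array([325.51364136, 188.26901245]), 87.15556335449219, 89.03133392333984, np.int32(6214), array([325.51641455, 188.288542  ])) [ 0.64458514 -0.27971593  0.018     ] w 0.06738449981724022
120 (array([325.51800537, 188.33457947]), 86.50801086425781, 88.71356201171875, np.int32(6149), array([325.52171085, 188.34688567])) [ 0.6445335  -0.27971909  0.018     ] w 0.06714798539929694
[ 0.64055206 -0.28119149  0.08983798] [327.48291535 231.12399328] [327.21277464 190.27656478]
```

View pics/w2.png

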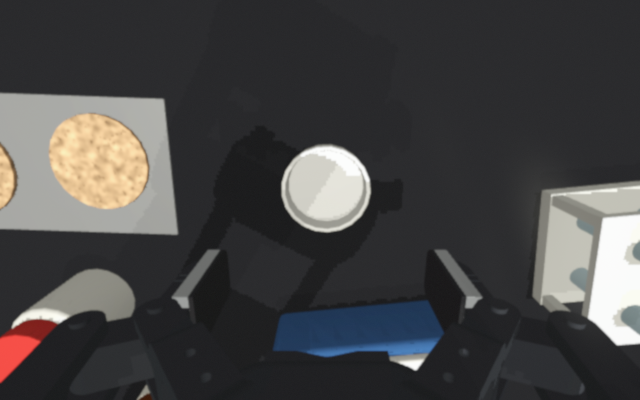

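Request:
send_rows([
  [0,0.1,0.15,-3,0],
  [0,0.1,0.15,-6,0],
  [0,0.1,0.15,-8,0],
  [0,0.1,0.15,-9.5,0],
  [0,0.1,0.15,-9.5,0],
  [0,0.1,0.15,-9.5,0],
], newtons=30)

```text
time: 3.68
eef_pos: [0.6454, -0.281, 0.0001]
orientation: [1.0, -0.0, 0.001, 0.001]
ft_force: [0.0, -0.4, -0.5]
grip_width: 0.0854
gripper_force: 0.0
```

Request:
send_rows([
  [255,0,0,0,0],
  [255,0,0,0,0],
  [255,0,0,0,0],
  [255,0,0,0,0],
  [255,0,0,0,0],
  [255,0,0,0,0],
  [255,0,0,0,0],
  [255,0,0,0,0],
])

```text
time: 4.35
eef_pos: [0.6441, -0.28, -0.0024]
orientation: [1.0, -0.0, -0.0, -0.0]
ft_force: [-0.3, 0.3, -0.2]
grip_width: 0.0002
gripper_force: 0.0
```

```bash
python3 - <<'E'
from h import *
a=grab('wrist','w3');s=grab('scene','s3')
cv2.imwrite('pics/c3.png',np.hstack([a[:,:,::-1][100:400,120:520],cv2.resize(s[210:360,100:300,::-1],(400,300))]))
print(arm.get_obs()['ft_force'])
E
```

```text
[0.20810347 0.78289058 0.26598558]
```

View pics/c3.png

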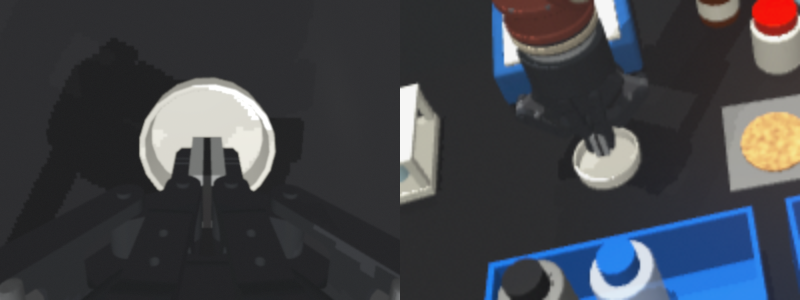

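```bash
python3 - <<'E'
from h import *
s=cv2.imread('pics/s3.png');w=cv2.imread('pics/w3.png')
A=cv2.resize(s[245:315,160:240],(400,350),interpolation=cv2.INTER_CUBIC);B=cv2.resize(w[180:320,247:407],(400,350),interpolation=cv2.INTER_CUBIC)
cv2.imwrite('pics/c4.png',np.hstack([A,B]))
for n,(u,v,k) in dict(scene=(160,245,5),wrist=(247,180,2.5)).items():
    c=cams.get_calibration(n)
    for z in(-.0024,.01,.018,.03):print(n,z,(proj(c,np.array([.644,-.28,z]))-[u,v])*k)
E
```

```text
scene -0.0024 [225.59891897 232.95964111]
scene 0.01 [219.10482035 216.45833656]
scene 0.018 [214.83975595 205.62093929]
scene 0.03 [208.32819304 189.07525854]
wrist -0.0024 [201.3538759  128.30736908]
wrist 0.01 [201.55435341 151.9348788 ]
wrist 0.018 [201.69901467 168.98409962]
wrist 0.03 [201.94309361 197.7503068 ]
```

View pics/c4.png

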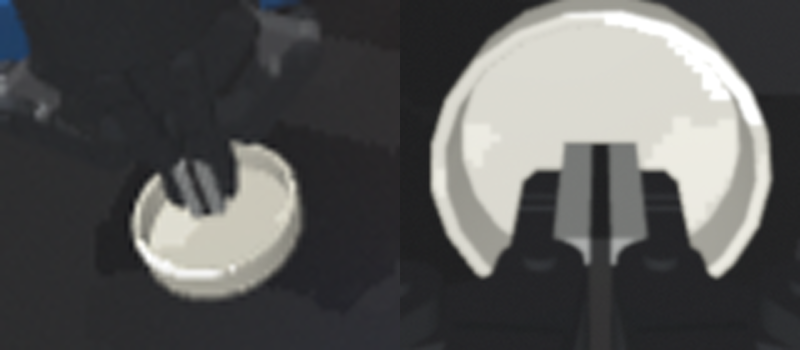

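```bash
python3 - <<'E'
from h import *
for n,p in dict(scene=(201,287.6),wrist=(327,236.8)).items():
    c=cams.get_calibration(n)
    for z in(-.0024,.005,.01,.015,.02,.025):print(n,z,proj(c,np.array([.655,-.28,z]))-p,atz(c,p,z)[:2])
E
```

```text
scene -0.0024 [4.1894167  8.30803077] [ 0.63149149 -0.2885368 ]
scene 0.005 [3.41038602 6.35549375] [ 0.63702719 -0.28690997]
scene 0.01 [2.87824443 5.02175145] [ 0.64076753 -0.28581076]
scene 0.015 [2.34137812 3.67616728] [ 0.64450787 -0.28471155]
scene 0.02 [1.79972388 2.31858282] [ 0.6482482  -0.28361234]
scene 0.025 [1.2532174  0.94883682] [ 0.65198854 -0.28251313]
wrist -0.0024 [  0.54884238 -24.1709672 ] [ 0.64070488 -0.27969957]
wrist 0.005 [  0.59654189 -19.34457109] [ 0.64400649 -0.27968662]
wrist 0.01 [  0.63102994 -15.8549559 ] [ 0.64623731 -0.27967788]
wrist 0.015 [  0.6675238  -12.16238574] [ 0.64846813 -0.27966914]
wrist 0.02 [ 0.7062037 -8.2486246] [ 0.65069895 -0.27966039]
wrist 0.025 [ 0.74727212 -4.09318429] [ 0.65292977 -0.27965165]
```

The fingers closed to zero width without touching anything. By triangulation the shut tips are at about z = 28 mm, although the reported TCP is -2 mm. So the tips sit about 29 mm behind the reported TCP. I'll reopen and lower in steps, watching the force.

Request:
send_rows([
  [0,0,0,0,0],
  [0,0,0,0,0],
  [0,0,0,0,0],
  [0,0,0,0,0],
  [0,0,0,-0.5,0],
  [0,0,0,-1,0],
  [0,0,0,-1,0],
  [0,0,0,-1,0],
])

```text
time: 5.12
eef_pos: [0.6435, -0.2797, -0.0134]
orientation: [1.0, -0.0, -0.001, -0.0]
ft_force: [0.4, 0.0, -0.8]
grip_width: 0.0854
gripper_force: 0.0
```

```bash
python3 - <<'E'
from h import *
a=grab('wrist','w5');s=grab('scene','s5')
cv2.imwrite('pics/c5.png',np.hstack([a[:,:,::-1][130:330,170:480],cv2.resize(s[240:320,150:250,::-1],(250,200),interpolation=cv2.INTER_CUBIC)]))
o=arm.get_obs();print(o['ft_force'],o['eef_pos'],o['grip_width'])
E
```

```text
[-0.18729418  0.29535801  0.86132924] [ 0.64410087 -0.27998928 -0.01251012] 0.0851364792158192
```

View pics/c5.png

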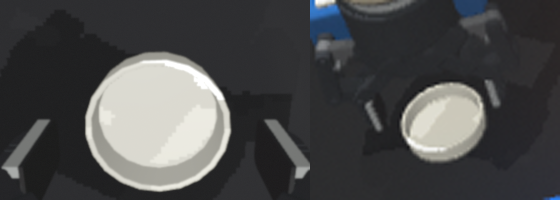

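Request:
send_rows([
  [0,0,0,-0.5,0],
  [0,0,0,-1.0,0],
  [0,0,0,-1.5,0],
  [0,0,0,-1.8,0],
  [0,0,0,-1.8,0],
])

```text
time: 5.63
eef_pos: [0.6432, -0.2795, -0.0319]
orientation: [1.0, -0.0, -0.001, -0.001]
ft_force: [-0.8, -0.2, -0.2]
grip_width: 0.0853
gripper_force: 0.0
```

Request:
send_rows([
  [255,0,0,0,0],
  [255,0,0,0,0],
  [255,0,0,0,0],
  [255,0,0,0,0],
  [255,0,0,0,0],
])

```text
time: 6.05
eef_pos: [0.6446, -0.2803, -0.0298]
orientation: [1.0, -0.0, 0.0, 0.0]
ft_force: [-0.2, -0.5, 1.1]
grip_width: 0.0653
gripper_force: 34.0
```

Request:
send_rows([
  [255,0,0,3,0],
  [255,0,0,7,0],
  [255,0,0,11,0],
  [255,-1,3,15,0],
  [255,-2,6,18,0],
  [255,-3,9,20,0],
  [255,-4,13,21,0],
  [255,-5,16,21,0],
])

```text
time: 6.72
eef_pos: [0.5956, -0.1194, 0.1842]
orientation: [1.0, -0.001, 0.003, 0.001]
ft_force: [0.8, 1.2, -0.0]
grip_width: 0.0651
gripper_force: 34.5
```

Request:
send_rows([
  [255,-1.5,4,0,0],
  [255,-3,8,0,0],
  [255,-4.5,12,0,0],
  [255,-6,16,0,0],
  [255,-7.5,20,0,0],
  [255,-9.4,24,0,0],
  [255,-9.4,27,0,0],
  [255,-9.4,27,0,0],
])

```text
time: 7.38
eef_pos: [0.4983, 0.1553, 0.1797]
orientation: [1.0, 0.003, -0.0, -0.001]
ft_force: [-0.1, -0.1, 0.0]
grip_width: 0.0653
gripper_force: 34.5
```

```bash
python3 - <<'E'
from seg import *
c=cams.get_calibration('top');print('top pan',atz(c,(209.9,225.1),.062))
o=arm.get_obs();print(o['eef_pos'],o['grip_width'])
c=cams.get_calibration('wrist');im=grab('wrist','w6')
for k,z in [('balance_pan',.062),('tin_center',.036),('green_center',.043),('coaster_left_top',.006)]:
    for r in models.search_frame('wrist',k)[:2]:print(k,r['score'],r['centre'],atz(c,r['centre'],z)[:2])
run('wrist',im);print(c)
E
```

```text
top pan [0.47548335 0.34129063 0.062     ]
[0.49831035 0.15526437 0.17971611] 0.06529238933492222
balance_pan 0.82 [130.0, 205.4] [0.4723282  0.33571693]
tin_center 0.93 [423.8, 144.3] [0.52621881 0.06448396]
green_center 0.78 [326.3, 351.3] [0.29442103 0.15510494]
green_center 0.47 [358.2, 195.4] [0.47752473 0.1253961 ]
coaster_left_top 0.98 [373.3, 12.5] [0.64397543 0.11361172]
wrist tin [425.1 149.1] ax [37.5 39.9] 296 ell [0.5288 0.0666] cen [0.5272 0.0646]
wrist white [612.2 139.6] ax [55.7 69.2] 3086 ell [ 0.5374 -0.0819] cen [ 0.5375 -0.0818]
wrist greencap None
wrist green None
wrist dish None
wrist cl [375.   12.7] ax [31.8 80.9] 1763 ell [0.6455 0.1041] cen [0.6458 0.1041]
wrist cm [489.5  17.9] ax [44.8 86.6] 2757 ell [ 0.6411 -0.003 ] cen [ 0.6411 -0.0031]
wrist cr [602.9  16.1] ax [39.8 77.3] 2264 ell [ 0.6424 -0.1086] cen [ 0.6425 -0.109 ]
wrist flask [517.4 252.7] ax [28.6 33.5] 794 ell [ 0.4367 -0.0214] cen [ 0.4367 -0.0214]
wrist pan [123.5 203.6] ax [188.2 199.1] 14918 ell [0.4779 0.3345] cen [0.4884 0.333 ]
wrist amber [620.7 229.8] ax [45.1 57.6] 1875 ell [ 0.446  -0.1371] cen [ 0.4463 -0.1365]
{'fovy': 61.9591445668998, 'cx': 326.6900740083618, 'cy': 193.22982175827147, 'R': array([[ 6.25365902e-03, -9.99978971e-01, -1.71741665e-03],
       [-9.58363668e-01, -6.48369867e-03,  2.85476867e-01],
       [-2.85481998e-01, -1.39365263e-04, -9.58384061e-01]]), 't': array([0.15289659, 0.44827469, 0.49910783])}
```

View pics/w6.png

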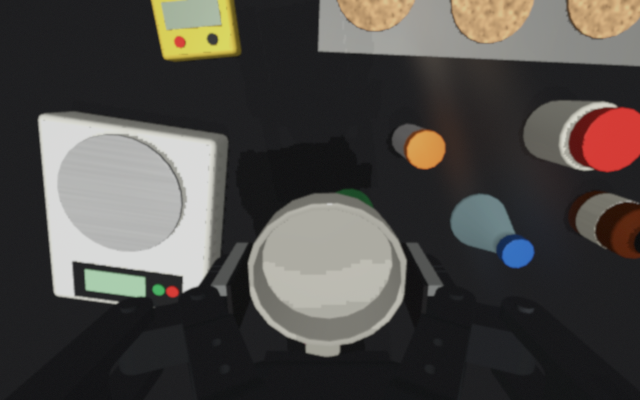

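```bash
python3 - <<'E'
from seg import *
c=cams.get_calibration('wrist');im=cv2.imread('pics/w6.png');g=cv2.cvtColor(im,cv2.COLOR_BGR2GRAY)
g5=cv2.GaussianBlur(g,(5,5),0)
print(g5[192,40:232:6]);
pts=[]
for a in np.radians(np.arange(0,360,6)):
    r=np.arange(48,76);x=120+r*np.cos(a);y=192+r*np.sin(a)
    v=cv2.remap(g5.astype(np.float32),x.astype(np.float32)[None],y.astype(np.float32)[None],1)[0]
    d=np.diff(v);i=np.argmax(d)
    if d[i]>4:pts.append((x[i],y[i]))
pts=np.float32(pts);e=cv2.fitEllipseAMS(pts);print(len(pts),e,atz(c,e[0],.062))
P=np.array([atz(c,p,.062)[:2] for p in pts])
A=np.c_[2*P,np.ones(len(P))];s=np.linalg.lstsq(A,(P**2).sum(1),rcond=None)[0];rr=np.hypot(*(P-s[:2]).T);print('circle',s[:2],np.median(rr),rr.std())
k=abs(rr-np.median(rr))<.004;s=np.linalg.lstsq(A[k],(P[k]**2).sum(1),rcond=None)[0];print(k.sum(),s[:2])
# dish rim: left 248.. right 406; top rim row193, find z by size
for z in (.20,.215,.225,.235,.245):
  l,r_=atz(c,(248.5,268),z),atz(c,(406,268),z);print(z,np.linalg.norm(l-r_),(l+r_)[:2]/2,atz(c,(327,194),z)[:2])
E
```

```text
[ 31 199 217 197 180 181 182 182 182 181 181 181 182 182 183 183 183 183
 183 183 184 185 185 178 166 218 218 218 213 126  97  37]
60 ((120.90221405029297, 191.81224060058594), (111.76480865478516, 131.75762939453125), 120.242431640625) [0.48902813 0.33482218 0.062     ]
circle [0.48611273 0.33488018] 0.055833929396859355 0.0009098613908735196
60 [0.48611273 0.33488018]
0.2 0.07955499258038631 [0.4890093  0.14917463] [0.52803864 0.14925878]
0.215 0.07162444640438428 [0.49740748 0.1492109 ] [0.53254613 0.14928667]
0.225 0.06633741562038292 [0.50300627 0.14923508] [0.53555112 0.14930526]
0.235 0.061050384836381553 [0.50860506 0.14925926] [0.53855612 0.14932385]
0.245 0.055763354052380164 [0.51420385 0.14928345] [0.54156111 0.14934243]
```

```bash
python3 - <<'E'
from seg import *
o=arm.get_obs();print(o['eef_pos'],o['joint_vel'])
cal=cams.get_calibration('wrist');im=grab('wrist','w7');g=cv2.cvtColor(im,cv2.COLOR_RGB2GRAY)
old=dict(cal,R=np.array([[ 6.25365902e-03, -9.99978971e-01, -1.71741665e-03],[-9.58363668e-01, -6.48369867e-03,  2.85476867e-01],[-2.85481998e-01, -1.39365263e-04, -9.58384061e-01]]),t=np.array([0.15289659, 0.44827469, 0.49910783]))
def pan(im,c,ctr):
    g=cv2.GaussianBlur(cv2.cvtColor(im,cv2.COLOR_RGB2GRAY),(5,5),0).astype(np.float32);pts=[]
    for a in np.radians(np.arange(0,360,6)):
        r=np.arange(48,76);x=ctr[0]+r*np.cos(a);y=ctr[1]+r*np.sin(a)
        v=cv2.remap(g,x.astype(np.float32)[None],y.astype(np.float32)[None],1)[0];i=np.argmax(np.diff(v));pts.append((x[i],y[i]))
    P=np.array([atz(c,p,.062)[:2] for p in pts]);A=np.c_[2*P,np.ones(len(P))];s=np.linalg.lstsq(A,(P**2).sum(1),rcond=None)[0];rr=np.hypot(*(P-s[:2]).T);print('pan',s[:2],np.median(rr),rr.std())
pan(cv2.imread('pics/w6.png')[...,::-1],old,(120,192))
pan(im,cal,proj(cal,np.array([.486,.335,.062])))
run('wrist',im)
m=masks(im)['white']|(g>110);b=blob(im,g>110,proj(cal,o['eef_pos']+[0,0,.045]),60);print('dishblob',b)
E
```

```text
[0.50041368 0.14897553 0.17956098] [-0.01106919  0.00330588 -0.00376334  0.00152959 -0.00116443  0.00133775]
pan [0.48231843 0.34191337] 0.05600581940490085 0.0009463823978450895
pan [0.48246647 0.34163294] 0.05608482538091945 0.0009761903785220709
wrist tin [416.7 150.5] ax [35.9 39. ] 254 ell [0.5276 0.0734] cen [0.5263 0.0721]
wrist white [605.2 139.4] ax [57.1 71.4] 3294 ell [ 0.5376 -0.0764] cen [ 0.5376 -0.0764]
wrist greencap None
wrist green None
wrist dish None
wrist cl [366.   13.5] ax [33.9 81.2] 1917 ell [0.6449 0.1121] cen [0.6451 0.1121]
wrist cm [480.8  18.3] ax [45.9 86.3] 2832 ell [0.6407 0.0048] cen [0.6407 0.0048]
wrist cr [595.3  15.9] ax [39.7 84.5] 2359 ell [ 0.6425 -0.1017] cen [ 0.6427 -0.102 ]
wrist flask [510.1 253.3] ax [28.6 33.3] 790 ell [ 0.4361 -0.0151] cen [ 0.4361 -0.0151]
wrist pan [117.5 207.9] ax [187.  200.8] 14794 ell [0.4739 0.3405] cen [0.4847 0.3395]
wrist amber [616.2 228.8] ax [50.4 56.6] 2018 ell [ 0.4469 -0.1326] cen [ 0.4477 -0.1313]
dishblob (array([326.53549194, 272.72579956]), 154.6441192626953, 156.48956298828125, np.int32(18822), array([327.46838806, 272.60902136]))
```

Request:
send_rows([
  [255,-0.5,4,0,0],
  [255,-1,8,0,0],
  [255,-1.7,12,0,0],
  [255,-1.7,16,0,0],
  [255,-1.7,19.2,-3,0],
  [255,-1.7,19.2,-7,0],
  [255,-1.7,19.2,-10,0],
  [255,-1.7,19.2,-12,0],
])

```text
time: 8.35
eef_pos: [0.4817, 0.3404, 0.0553]
orientation: [1.0, -0.001, -0.002, 0.001]
ft_force: [0.1, -0.1, -0.4]
grip_width: 0.0652
gripper_force: 34.5
```

Request:
send_rows([
  [255,0,0,0,0],
  [255,0,0,-0.7,0],
  [255,0,0,-1.3,0],
  [255,0,0,-1.8,0],
  [255,0,0,-2.1,0],
  [255,0,0,-2.3,0],
  [255,0,0,-2.3,0],
])

```text
time: 8.93
eef_pos: [0.4834, 0.342, 0.037]
orientation: [1.0, -0.0, 0.0, -0.0]
ft_force: [0.2, -0.2, -0.3]
grip_width: 0.0651
gripper_force: 34.6
```

Request:
send_rows([
  [255,0,0,-0.1,0],
  [255,0,0,-0.2,0],
  [255,0,0,-0.3,0],
  [255,0,0,-0.3,0],
  [255,0,0,-0.3,0],
])

```text
time: 9.35
eef_pos: [0.4832, 0.342, 0.0337]
orientation: [1.0, -0.0, -0.0, -0.0]
ft_force: [-0.1, -1.0, -2.3]
grip_width: 0.0652
gripper_force: 34.6
```

Request:
send_rows([
  [255,0,0,-0.1,0],
  [255,0,0,-0.2,0],
  [255,0,0,-0.2,0],
  [255,0,0,-0.2,0],
])

```text
time: 9.68
eef_pos: [0.4834, 0.3421, 0.0322]
orientation: [1.0, -0.0, 0.0, -0.0]
ft_force: [-0.8, -0.7, 2.0]
grip_width: 0.0649
gripper_force: 34.8
```

Request:
send_rows([
  [0,0,0,0,0],
  [0,0,0,0,0],
  [0,0,0,0,0],
  [0,0,0,0,0],
  [0,0,0,2,0],
  [0,0,0,6,0],
  [0,1,0,10,0],
  [0,2,-3,14,0],
])

```text
time: 10.35
eef_pos: [0.5017, 0.3199, 0.1671]
orientation: [1.0, 0.002, 0.001, -0.001]
ft_force: [1.4, -0.8, 0.4]
grip_width: 0.0852
gripper_force: 0.0
```

Request:
send_rows([
  [0,1,-4,3,0],
  [0,2,-8,6,0],
  [0,3,-12,6,0],
  [0,3,-14,6,0],
  [0,3,-14,6,0],
  [0,3,-14,6,0],
  [0,3,-14,6,0],
  [0,3,-14,6,0],
])

```text
time: 11.02
eef_pos: [0.5309, 0.1783, 0.2237]
orientation: [1.0, 0.0, -0.001, -0.0]
ft_force: [0.4, -0.1, -0.1]
grip_width: 0.0855
gripper_force: 0.0
```

```bash
python3 - <<'E'
from seg import *
import seg
seg.Q=[(k,m,.065+.015 if k=='dish' else z,(.483,.342) if k=='dish' else g) for k,m,z,g in seg.Q]
o=arm.get_obs();print(o['time'],o['eef_pos'],o['joint_vel'].round(3))
im=grab('wrist','w8');run('wrist',im)
run('top',grab('top','t8'));run('scene',grab('scene','s8'))
E
```

```text
11.0167 [0.53086097 0.17833881 0.22374578] [ 0.011  0.004 -0.004 -0.001 -0.001 -0.001]
wrist tin [432.3 173.8] ax [32.  33.5] 287 ell [0.5276 0.0739] cen [0.5256 0.0718]
wrist white [591.4 165.5] ax [48.6 59.2] 2319 ell [ 0.5379 -0.0759] cen [ 0.5377 -0.0759]
wrist greencap [373.1 253.6] ax [28.7 31.4] 749 ell [0.4472 0.1313] cen [0.4472 0.1313]
wrist green [367.  233.9] ax [45.9 62.3] 1516 ell [0.4533 0.1335] cen [0.4623 0.1361]
wrist dish [173.8 224.5] ax [156.6 182. ] 16480 ell [0.4766 0.3337] cen [0.4858 0.3333]
wrist cl [389.3  32.8] ax [69.1 73.4] 4070 ell [0.6659 0.1123] cen [0.6659 0.1123]
wrist cm [488.9  41.4] ax [66.8 78.4] 4216 ell [0.6576 0.0051] cen [0.6576 0.0051]
wrist cr [589.3  36.5] ax [65.1 81.7] 4283 ell [ 0.6626 -0.1015] cen [ 0.6626 -0.1015]
wrist flask [511.1 260.6] ax [24.9 28.6] 597 ell [ 0.4362 -0.0148] cen [ 0.4362 -0.0148]
wrist pan [174.1 224.1] ax [158.4 182.3] 8165 ell [0.4698 0.3422] cen [0.486  0.3331]
wrist amber [607.7 238.9] ax [45.4 55.7] 1686 ell [ 0.4475 -0.1378] cen [ 0.4492 -0.1349]
top tin [302.9 207.2] ax [10.3 10.7] 56 ell [0.5232 0.0727] 
[... 1086 characters left out ...]
] cen [0.4496 0.1286]
scene green [359.8 191.5] ax [21.  26.8] 428 ell [0.4713 0.1212] cen [0.4737 0.1204]
scene dish [438.4 178.3] ax [45.6 74. ] 2199 ell [0.504  0.3182] cen [0.5079 0.3175]
scene cl [381. 263.] ax [26.2 33.1] 724 ell [0.6696 0.1096] cen [0.6696 0.1096]
scene cm [334.1 268.9] ax [27.7 33. ] 761 ell [0.6596 0.0025] cen [0.6596 0.0025]
scene cr [287.4 280.4] ax [28.8 34.3] 819 ell [ 0.6645 -0.1041] cen [ 0.6645 -0.1041]
scene flask [305.6 182.8] ax [10.4 10.8] 102 ell [ 0.4385 -0.0131] cen [ 0.4385 -0.0131]
scene pan [440.8 180.4] ax [26.1 41.3] 755 ell [0.4941 0.3344] cen [0.4979 0.3337]
scene amber [257.2 203.2] ax [17.  21.6] 269 ell [ 0.4509 -0.1397] cen [ 0.4533 -0.1397]
```

View pics/w8.png

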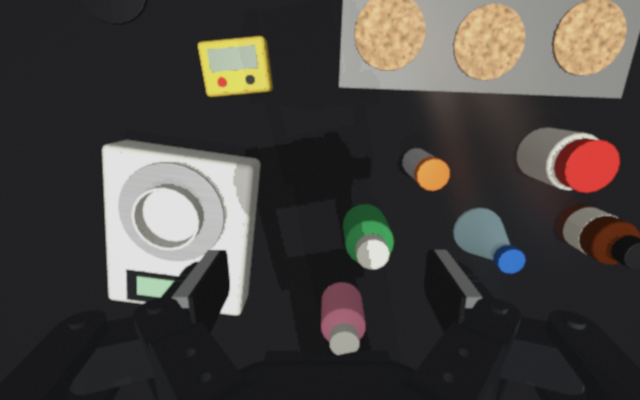

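Request:
send_rows([
  [0,-0.2,-3.5,-2,0],
  [0,-0.55,-7,-4,0],
  [0,-0.55,-9.85,-6,0],
  [0,-0.55,-9.85,-9,0],
  [0,-0.55,-9.85,-12.5,0],
  [0,-0.55,-9.85,-16,0],
  [0,-0.55,-9.85,-19,0],
  [0,-0.55,-9.85,-21,0],
])

```text
time: 11.83
eef_pos: [0.5233, 0.0796, 0.0106]
orientation: [1.0, 0.0, -0.002, -0.0]
ft_force: [-0.9, 0.2, -0.9]
grip_width: 0.0854
gripper_force: 0.0
```

Request:
send_rows([
  [0,0,0,-1,0],
  [0,0,0,-1.9,0],
  [0,0,0,-1.9,0],
  [255,0,0,-1.9,0],
  [255,0,0,-1.9,0],
  [255,0,0,-1.9,0],
  [255,0,0,-1.9,0],
  [255,0,0,-1.9,0],
])

```text
time: 12.5
eef_pos: [0.5269, 0.0787, -0.0033]
orientation: [1.0, -0.0, 0.001, 0.0]
ft_force: [0.2, -1.0, 2.9]
grip_width: 0.0313
gripper_force: 29.3
```

Request:
send_rows([
  [255,0,0,0,0],
  [255,0,0,0,0],
])

```text
time: 12.67
eef_pos: [0.5269, 0.0787, -0.0034]
orientation: [1.0, -0.0, 0.001, 0.0]
ft_force: [0.4, -2.1, 5.7]
grip_width: 0.0313
gripper_force: 29.3
```

Request:
send_rows([
  [255,0,0,2,0],
  [255,0,0,5,0],
  [255,0,0,9,0],
  [255,0,0,13,0],
  [255,0,3,15,0],
  [255,-1,7,15,0],
  [255,-2,10,15,0],
  [255,-2,10,15,0],
])

```text
time: 13.33
eef_pos: [0.5041, 0.1833, 0.1455]
orientation: [1.0, 0.002, -0.0, -0.001]
ft_force: [-1.2, -0.5, -1.4]
grip_width: 0.0316
gripper_force: 30.0
```

Request:
send_rows([
  [255,-0.5,4,0,0],
  [255,-1,8,0,0],
  [255,-1.6,12,0,0],
  [255,-2.3,16.3,0,0],
  [255,-2.3,16.3,0,0],
  [255,-2.3,16.3,0,0],
  [255,-2.3,16.3,0,0],
])

```text
time: 13.92
eef_pos: [0.4824, 0.3415, 0.1444]
orientation: [1.0, 0.0, -0.001, 0.001]
ft_force: [-0.6, 0.0, -1.5]
grip_width: 0.0314
gripper_force: 30.2
```

```bash
python3 - <<'E'
from seg import *
o=arm.get_obs();print(o['eef_pos'],o['joint_vel'].round(3),o['grip_width'])
im=grab('wrist','w9');g=cv2.cvtColor(im,cv2.COLOR_RGB2GRAY);c=cams.get_calibration('wrist')
for p in [(.483,.342,.08),(.483,.342,.062),(.483+.056,.342,.062),tuple(o['eef_pos'])]:print(p,proj(c,np.array(p)))
E
```

```text
[0.48238554 0.34148621 0.14443851] [-0.027 -0.014  0.01  -0.001  0.001  0.002] 0.03138779059832009
(0.483, 0.342, 0.08) [325.65553108 196.23017567]
(0.483, 0.342, 0.062) [325.67682794 189.52028679]
(0.539, 0.342, 0.062) [325.53078144 117.10147818]
(np.float64(0.48238554290623137), np.float64(0.3414862067319141), np.float64(0.14443850892133595)) [326.47483394 231.54790101]
```

View pics/w9.png

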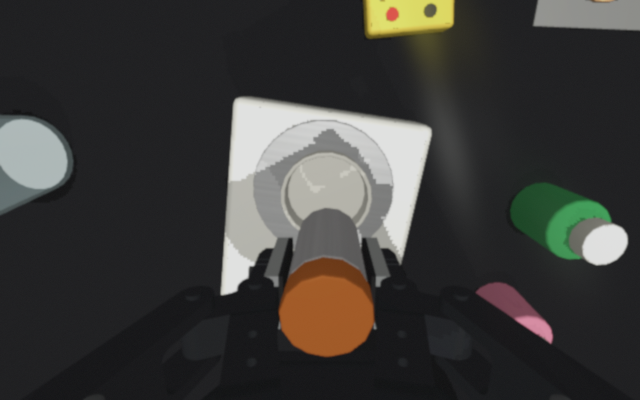

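The wrist view shows the dish centred on the pan, with the dish centre near (327,196), and the tin held upright above it. I'll lower the tin.

Request:
send_rows([
  [255,0.1,0,-3,0],
  [255,0.1,0,-5.5,0],
  [255,0.1,0,-7,0],
  [255,0.1,0,-7.6,0],
  [255,0.1,0,-7.6,0],
  [255,0.1,0,-7.6,0],
])

```text
time: 14.47
eef_pos: [0.4845, 0.3412, 0.07]
orientation: [1.0, -0.001, 0.0, -0.0]
ft_force: [-0.3, 0.4, -1.5]
grip_width: 0.0312
gripper_force: 30.2
```

Request:
send_rows([
  [255,0,0,-0.1,0],
  [255,0,0,-0.2,0],
  [255,0,0,-0.3,0],
  [255,0,0,-0.4,0],
  [255,0,0,-0.4,0],
])

```text
time: 14.88
eef_pos: [0.4839, 0.342, 0.0656]
orientation: [1.0, -0.0, 0.0, -0.0]
ft_force: [-0.3, -0.1, -1.2]
grip_width: 0.0314
gripper_force: 30.2
```

Request:
send_rows([
  [255,0,0,-0.1,0],
  [255,0,0,-0.2,0],
  [255,0,0,-0.3,0],
  [255,0,0,-0.3,0],
  [255,0,0,-0.3,0],
])

```text
time: 15.3
eef_pos: [0.4837, 0.3419, 0.0622]
orientation: [1.0, -0.0, -0.0, 0.0]
ft_force: [-0.1, -0.1, -1.6]
grip_width: 0.0315
gripper_force: 30.2
```

Request:
send_rows([
  [255,0,0,-0.05,0],
  [255,0,0,-0.1,0],
  [255,0,0,-0.1,0],
  [255,0,0,-0.1,0],
])

```text
time: 15.63
eef_pos: [0.484, 0.342, 0.0617]
orientation: [1.0, -0.0, 0.0, -0.0]
ft_force: [-0.8, -0.3, 1.4]
grip_width: 0.0311
gripper_force: 30.2
```

Request:
send_rows([
  [130,0,0,0,0],
  [100,0,0,0,0],
  [0,0,0,0,0],
  [0,0,0,0,0],
  [0,0,0,3,0],
  [0,0,0,7,0],
  [0,0,0,11,0],
  [0,0,0,11,0],
])

```text
time: 16.3
eef_pos: [0.4885, 0.3445, 0.182]
orientation: [1.0, -0.0, 0.007, -0.004]
ft_force: [1.0, 0.2, 1.8]
grip_width: 0.0854
gripper_force: 0.0
```

Request:
send_rows([
  [0,0,-4,2,0],
  [0,-1,-8,2,0],
  [0,-2,-12,2,0],
  [0,-3,-16,2,0],
  [0,-3.7,-19,2,0],
  [0,-3.7,-19,2,0],
  [0,-3.7,-19,2,0],
  [0,-3.7,-19,2,0],
])

```text
time: 16.97
eef_pos: [0.4471, 0.1521, 0.1915]
orientation: [1.0, -0.0, 0.0, -0.0]
ft_force: [0.2, 1.1, -0.2]
grip_width: 0.0854
gripper_force: 0.0
```

```bash
cat > look.py <<'E'
import sys
from seg import *
import seg
n,*ks=sys.argv[1:]
o=arm.get_obs();print(o['time'],o['eef_pos'].round(4),o['joint_vel'].round(3))
seg.Q=[q for q in seg.Q if q[0] in ks]
im=grab('wrist',n);run('wrist',im)
E
python3 look.py w10 greencap tin flask; python3 - <<'E'
from h import *
s=grab('scene','s10');w=cv2.imread('pics/w10.png')
cv2.imwrite('pics/c10.png',np.hstack([w[:,:,:][:400,:500],cv2.resize(s[100:260,390:510,::-1],(300,400),interpolation=cv2.INTER_CUBIC)]))
E
```

```text
16.9667 [0.4471 0.1521 0.1915] [ 0.023  0.019 -0.015 -0.003  0.004 -0.   ]
wrist tin None
wrist greencap [350.9 182.9] ax [34.9 36. ] 1035 ell [0.4469 0.1321] cen [0.4469 0.1321]
wrist flask [516.1 191.6] ax [29.9 34.2] 847 ell [ 0.4374 -0.0144] cen [ 0.4374 -0.0144]
```

View pics/c10.png

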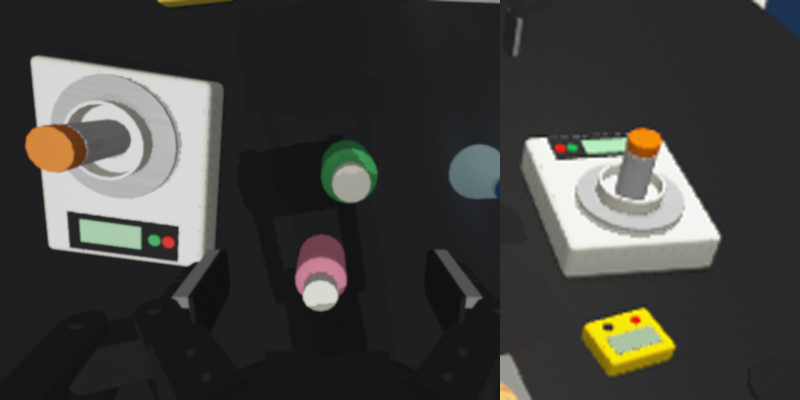

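The tin stands upright in the dish on the pan. The green bottle is under the tool at (350,183), so I'll pick it up.

Request:
send_rows([
  [0,0,-2,0,0],
  [0,0,-2,-3,0],
  [0,0,-2,-7,0],
  [0,0,-2,-10,0],
  [0,0,-2,-13,0],
  [0,0,-2,-15,0],
  [0,0,-2,-15,0],
  [0,0,-2,-15,0],
])

```text
time: 17.73
eef_pos: [0.446, 0.1326, 0.0404]
orientation: [1.0, 0.001, -0.002, 0.0]
ft_force: [-0.6, 0.0, 0.5]
grip_width: 0.0853
gripper_force: 0.0
```

Request:
send_rows([
  [0,0.1,0,-2,0],
  [0,0.1,0,-3.6,0],
  [0,0.1,0,-4.5,0],
  [0,0.1,0,-4.5,0],
  [255,0.1,0,-4.5,0],
  [255,0.1,0,-4.5,0],
  [255,0.1,0,-4.5,0],
  [255,0.1,0,-4.5,0],
])

```text
time: 18.4
eef_pos: [0.4495, 0.1322, -0.0017]
orientation: [1.0, -0.0, 0.002, -0.0]
ft_force: [-0.0, 0.8, 5.3]
grip_width: 0.0532
gripper_force: 32.2
```

Request:
send_rows([
  [255,0,0,0,0],
  [255,0,0,0,0],
])

```text
time: 18.57
eef_pos: [0.4495, 0.1322, -0.0017]
orientation: [1.0, -0.0, 0.002, -0.0]
ft_force: [-0.2, 0.1, 6.5]
grip_width: 0.053
gripper_force: 32.3
```

Request:
send_rows([
  [255,0,0,2,0],
  [255,0,0,5,0],
  [255,0,0,9,0],
  [255,0,0,12,0],
  [255,3,-2,13,0],
  [255,6,-4,13,0],
  [255,6,-4,13,0],
  [255,6,-4,13,0],
])

```text
time: 19.23
eef_pos: [0.5085, 0.091, 0.1264]
orientation: [1.0, -0.001, -0.0, -0.0]
ft_force: [-1.5, -0.4, -2.0]
grip_width: 0.0531
gripper_force: 32.5
```

Request:
send_rows([
  [255,3.3,-2,0,0],
  [255,6.6,-4,0,0],
  [255,10,-6,0,0],
  [255,13,-7.7,0,0],
  [255,14.9,-8.7,0,0],
  [255,14.9,-8.7,0,0],
  [255,14.9,-8.7,0,0],
  [255,14.9,-8.7,0,0],
])

```text
time: 19.9
eef_pos: [0.6553, 0.0059, 0.1254]
orientation: [1.0, 0.0, -0.001, -0.0]
ft_force: [0.1, -0.4, -1.1]
grip_width: 0.0526
gripper_force: 32.5
```

```bash
python3 look.py w11 cl cm cr greencap; python3 - <<'E'
from seg import *
c=cams.get_calibration('wrist');im=cv2.imread('pics/w11.png')[...,::-1];o=arm.get_obs()
z=o['eef_pos'][2]+.0017
b=blob(im,masks(im)['white'],proj(c,o['eef_pos']+[0,0,.088]),60);print(b and (b,atz(c,b[0],z+.086)))
E
```

```text
19.9 [0.6553 0.0059 0.1254] [ 0.007 -0.017  0.01  -0.002 -0.005 -0.002]
wrist greencap None
wrist cl [208.3 164.1] ax [78.7 87.2] 5387 ell [0.6683 0.1114] cen [0.6681 0.1111]
wrist cm [328.8 169.2] ax [66.5 87.5] 4345 ell [0.6637 0.0045] cen [0.6643 0.0045]
wrist cr [448.  169.6] ax [78.  86.6] 5309 ell [ 0.6634 -0.1017] cen [ 0.6632 -0.1021]
((array([326.44711304, 330.78359985]), 51.7006950378418, 111.02643585205078, np.int32(4259), array([326.42756516, 331.05799483])), array([0.66086982, 0.006593  , 0.21336521]))
```

Request:
send_rows([
  [255,0.2,0,-3,0],
  [255,0.2,0,-6,0],
  [255,0.2,0,-9,0],
  [255,0.2,0,-11,0],
  [255,0.2,0,-11.5,0],
  [255,0.2,0,-11.5,0],
  [255,0.2,0,-11.5,0],
])

```text
time: 20.53
eef_pos: [0.6591, 0.0054, 0.0126]
orientation: [1.0, 0.0, 0.001, 0.0]
ft_force: [0.6, 0.6, -1.0]
grip_width: 0.0529
gripper_force: 32.5
```

Request:
send_rows([
  [255,0,0,-0.1,0],
  [255,0,0,-0.2,0],
  [255,0,0,-0.3,0],
  [255,0,0,-0.4,0],
  [255,0,0,-0.4,0],
])

```text
time: 20.95
eef_pos: [0.659, 0.0049, 0.0077]
orientation: [1.0, -0.0, 0.0, 0.0]
ft_force: [0.4, -0.8, -1.1]
grip_width: 0.053
gripper_force: 32.5
```

Request:
send_rows([
  [255,0,0,-0.1,0],
  [255,0,0,-0.2,0],
  [255,0,0,-0.3,0],
  [255,0,0,-0.3,0],
])

```text
time: 21.28
eef_pos: [0.6589, 0.0049, 0.0044]
orientation: [1.0, -0.0, 0.0, -0.0]
ft_force: [0.0, -1.0, -0.5]
grip_width: 0.0532
gripper_force: 32.5
```

Request:
send_rows([
  [255,0,0,-0.05,0],
  [255,0,0,-0.1,0],
  [255,0,0,-0.15,0],
  [255,0,0,-0.15,0],
])

```text
time: 21.62
eef_pos: [0.6592, 0.0049, 0.0044]
orientation: [1.0, -0.0, 0.0, 0.0]
ft_force: [-4.3, -0.5, 6.8]
grip_width: 0.0529
gripper_force: 33.2
```

Request:
send_rows([
  [130,0,0,0.1,0],
  [60,0,0,0.1,0],
  [0,0,0,0.1,0],
  [0,0,0,0.1,0],
  [0,0,0,3,0],
  [0,0,0,7,0],
  [0,0,0,11,0],
  [0,0,0,15,0],
])

```text
time: 22.28
eef_pos: [0.6583, 0.005, 0.1538]
orientation: [1.0, -0.0, -0.001, -0.0]
ft_force: [1.2, 0.2, -0.7]
grip_width: 0.0852
gripper_force: 0.0
```

Request:
send_rows([
  [0,-3,-2,4,0],
  [0,-6,-4,6,0],
  [0,-9,-6,6,0],
  [0,-12.1,-8.1,6,0],
  [0,-12.1,-8.1,6,0],
  [0,-12.1,-8.1,6,0],
  [0,-12.1,-8.1,6,0],
  [0,-12.1,-8.1,6,0],
])

```text
time: 22.95
eef_pos: [0.5386, -0.0757, 0.2129]
orientation: [1.0, 0.0, 0.0, -0.0]
ft_force: [0.3, 0.1, -0.0]
grip_width: 0.0855
gripper_force: 0.0
```

```bash
sed -i "s/^im=grab/seg.Q+=[('greencap','white',.092,(.658,.005))] if 'gp' in ks else []\nim=grab/" look.py; python3 look.py w12 cl cr white gp flask
```

```text
22.95 [ 0.5386 -0.0757  0.2129] [ 0.007  0.015 -0.009 -0.002  0.002 -0.001]
wrist white [328.4 175.7] ax [52.1 53.4] 2259 ell [ 0.5381 -0.0769] cen [ 0.5381 -0.0769]
wrist cl [147.3  37.8] ax [68.9 81.4] 4511 ell [0.6674 0.1111] cen [0.6674 0.1111]
wrist cr [352.6  42.9] ax [70.7 77.1] 4386 ell [ 0.6626 -0.1022] cen [ 0.6626 -0.1022]
wrist flask [263.6 272.6] ax [25.4 27.7] 590 ell [ 0.4362 -0.0107] cen [ 0.4362 -0.0107]
wrist greencap [226.   35.6] ax [41.  46.5] 1556 ell [0.6563 0.0055] cen [0.6563 0.0055]
```

View pics/w12.png

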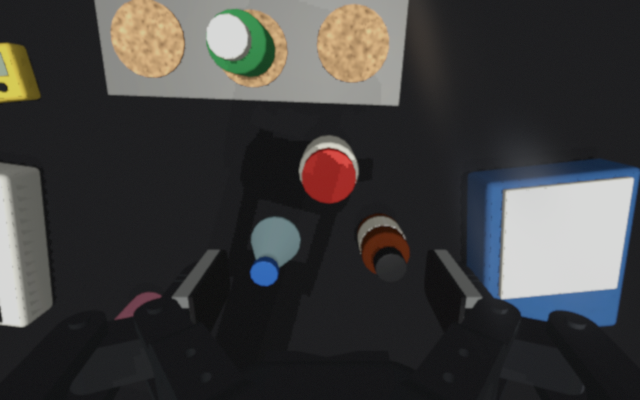

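Green stands upright on its coaster, and its cap is at (228,36). The red-lidded jar is next.

Request:
send_rows([
  [0,0,-0.1,-3.5,0],
  [0,0,-0.1,-7,0],
  [0,0,-0.1,-10.5,0],
  [0,0,-0.1,-14,0],
  [0,0,-0.1,-17,0],
  [0,0,-0.1,-17,0],
  [0,0,-0.1,-17,0],
])

```text
time: 23.58
eef_pos: [0.5368, -0.0761, 0.041]
orientation: [1.0, 0.0, -0.002, -0.001]
ft_force: [-0.1, -0.6, 0.6]
grip_width: 0.0855
gripper_force: 0.0
```

Request:
send_rows([
  [0,0,0,-2,0],
  [0,0,0,-4,0],
  [0,0,0,-5.4,0],
  [0,0,0,-5.4,0],
  [255,0,0,-5.4,0],
  [255,0,0,-5.4,0],
  [255,0,0,-5.4,0],
  [255,0,0,-5.4,0],
])

```text
time: 24.25
eef_pos: [0.5404, -0.0776, -0.0081]
orientation: [1.0, -0.0, 0.003, 0.001]
ft_force: [-0.3, 1.3, 7.0]
grip_width: 0.0594
gripper_force: 33.1
```

Request:
send_rows([
  [255,0,0,0,0],
  [255,0,0,0,0],
])

```text
time: 24.42
eef_pos: [0.5404, -0.0776, -0.0081]
orientation: [1.0, -0.0, 0.003, 0.001]
ft_force: [-0.4, 1.4, 7.4]
grip_width: 0.0592
gripper_force: 33.1
```

Request:
send_rows([
  [255,0,0,2,0],
  [255,0,0,5,0],
  [255,0,0,8,0],
  [255,3,-1,10,0],
  [255,6,-2,10,0],
  [255,9,-2.5,10,0],
  [255,9,-2.5,10,0],
  [255,9,-2.5,10,0],
])

```text
time: 25.08
eef_pos: [0.6286, -0.1023, 0.089]
orientation: [1.0, -0.0, -0.0, -0.0]
ft_force: [-0.6, -0.5, -1.7]
grip_width: 0.0589
gripper_force: 33.1
```

Request:
send_rows([
  [255,3.5,0,0,0],
  [255,3.5,0,-3,0],
  [255,3.5,0,-6,0],
  [255,3.5,0,-7.7,0],
  [255,3.5,0,-8.2,0],
  [255,3.5,0,-8.2,0],
  [255,3.5,0,-8.2,0],
])

```text
time: 25.67
eef_pos: [0.6628, -0.102, 0.0079]
orientation: [1.0, -0.0, 0.0, 0.0]
ft_force: [0.7, 1.5, -1.4]
grip_width: 0.059
gripper_force: 33.1
```

Request:
send_rows([
  [255,0,0,-0.2,0],
  [255,0,0,-0.4,0],
  [255,0,0,-0.6,0],
  [255,0,0,-0.7,0],
  [255,0,0,-0.7,0],
])

```text
time: 26.08
eef_pos: [0.6628, -0.1021, -0.0]
orientation: [1.0, -0.0, 0.0, 0.0]
ft_force: [-0.3, 0.8, -1.0]
grip_width: 0.0592
gripper_force: 33.1
```

Request:
send_rows([
  [255,0.1,0,-0.1,0],
  [255,0.1,0,-0.2,0],
  [255,0.1,0,-0.25,0],
  [255,0.1,0,-0.25,0],
])

```text
time: 26.42
eef_pos: [0.6642, -0.1021, -0.0019]
orientation: [1.0, -0.0, 0.0, 0.0]
ft_force: [-2.1, 0.0, 3.1]
grip_width: 0.059
gripper_force: 33.4
```

Request:
send_rows([
  [130,0,0,0,0],
  [60,0,0,0,0],
  [0,0,0,0,0],
  [0,0,0,0,0],
  [0,0,0,3,0],
  [0,0,0,7,0],
  [0,0,0,11,0],
  [0,0,0,15,0],
])

```text
time: 27.08
eef_pos: [0.6633, -0.1019, 0.1483]
orientation: [1.0, -0.0, -0.001, -0.0]
ft_force: [1.1, -0.5, 0.7]
grip_width: 0.0853
gripper_force: 0.0
```

Request:
send_rows([
  [0,-3,0,4,0],
  [0,-7,-1,6,0],
  [0,-11,-2,6,0],
  [0,-14,-3,6,0],
  [0,-16,-3.8,6,0],
  [0,-16,-3.8,6,0],
  [0,-16,-3.8,6,0],
  [0,-16,-3.8,6,0],
])

```text
time: 27.75
eef_pos: [0.5043, -0.14, 0.2074]
orientation: [1.0, -0.0, 0.0, -0.0]
ft_force: [0.3, 0.5, -0.4]
grip_width: 0.0854
gripper_force: 0.0
```

```bash
cat > lk2.py <<'E'
from seg import *
o=arm.get_obs();print(o['time'],o['eef_pos'].round(4),o['joint_vel'].round(3))
c=cams.get_calibration('wrist');im=grab('wrist','w13');M=masks(im)
g=cv2.cvtColor(im,cv2.COLOR_RGB2GRAY)
for k,m,z,p in [('jar',M['red'],.086,(.6626,-.102)),('greencap',M['white'],.092,(.656,.0055)),('amber body',M['brown'],.06,(.448,-.14)),('flask',M['blue'],.08,(.436,-.012))]:
    b=blob(im,m,proj(c,np.array([*p,z])),40);print(k,b and (b[0],b[1],b[2],atz(c,b[0],z)[:2]))
print('pred ambercap',proj(c,np.array([.448,-.14,.09])))
E
python3 lk2.py
```

```text
27.75 [ 0.5043 -0.14    0.2074] [ 0.013  0.025 -0.015 -0.002  0.002 -0.001]
jar (array([278.97625732,   7.61485672]), 18.875818252563477, 58.509342193603516, array([ 0.64228027, -0.10226513]))
greencap (array([137.94528198,   4.20379162]), 10.442294120788574, 37.4298210144043, array([0.64331348, 0.00506709]))
amber body (array([325.56774902, 223.53230286]), 46.15787887573242, 50.12228012084961, array([ 0.45001172, -0.13853018]))
flask (array([193.90145874, 244.0078125 ]), 26.812658309936523, 29.2254695892334, array([ 0.43662108, -0.00972766]))
pred ambercap [327.0620862  237.39204979]
```

View pics/w13.png

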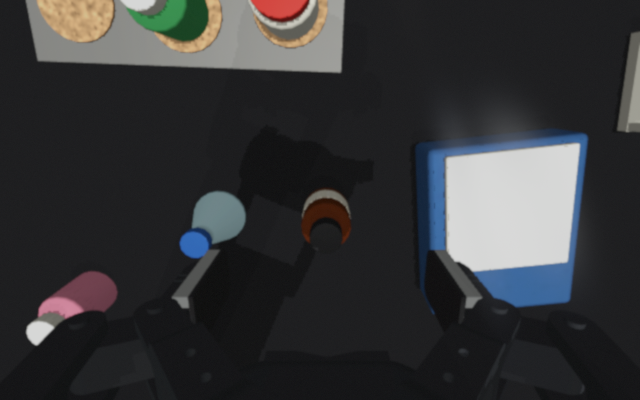

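White is on its coaster. The amber cap is at (326,235), roughly (0.449, -0.139).

Request:
send_rows([
  [0,-3,0.1,0,0],
  [0,-5.55,0.1,-2,0],
  [0,-5.55,0.1,-5.5,0],
  [0,-5.55,0.1,-9,0],
  [0,-5.55,0.1,-12.5,0],
  [0,-5.55,0.1,-15.5,0],
  [0,-5.55,0.1,-15.5,0],
  [0,-5.55,0.1,-15.5,0],
])

```text
time: 28.47
eef_pos: [0.4475, -0.1381, 0.0508]
orientation: [1.0, 0.0, -0.002, -0.001]
ft_force: [0.3, -0.4, 0.4]
grip_width: 0.0853
gripper_force: 0.0
```

Request:
send_rows([
  [0,0,0,-2,0],
  [0,0,0,-4,0],
  [0,0,0,-5.6,0],
  [0,0,0,-5.6,0],
  [255,0,0,-5.6,0],
  [255,0,0,-5.6,0],
  [255,0,0,-5.6,0],
  [255,0,0,-5.6,0],
])

```text
time: 29.13
eef_pos: [0.4506, -0.14, -0.0009]
orientation: [1.0, -0.0, 0.002, 0.001]
ft_force: [-0.6, 0.2, 6.7]
grip_width: 0.0506
gripper_force: 31.7
```

Request:
send_rows([
  [255,0,0,0,0],
  [255,0,0,0,0],
])

```text
time: 29.3
eef_pos: [0.4506, -0.14, -0.0009]
orientation: [1.0, -0.0, 0.002, 0.001]
ft_force: [-0.1, 0.5, 7.0]
grip_width: 0.0511
gripper_force: 31.8
```

Request:
send_rows([
  [255,0,0,2,0],
  [255,0,0,5,0],
  [255,0,0,9,0],
  [255,0,0,13,0],
  [255,1,4,16,0],
  [255,2,8,16,0],
  [255,2,8,16,0],
  [255,2,8,16,0],
])

```text
time: 29.97
eef_pos: [0.469, -0.0572, 0.1577]
orientation: [1.0, 0.002, 0.001, 0.0]
ft_force: [-0.0, 0.1, -1.3]
grip_width: 0.0509
gripper_force: 32.3
```

Request:
send_rows([
  [255,2,3,0,0],
  [255,4,6,0,0],
  [255,6,9,0,0],
  [255,8,12,0,0],
  [255,10,15,0,0],
  [255,12,17,0,0],
  [255,12,17,0,0],
  [255,12,17,0,0],
])

```text
time: 30.63
eef_pos: [0.5881, 0.1107, 0.1548]
orientation: [1.0, 0.0, -0.001, 0.001]
ft_force: [-0.3, -0.2, -1.5]
grip_width: 0.0509
gripper_force: 32.5
```

Request:
send_rows([
  [255,3.5,0,0,0],
  [255,7,0,0,0],
  [255,7.9,0,-3,0],
  [255,7.9,0,-6.5,0],
  [255,7.9,0,-10,0],
  [255,7.9,0,-12.5,0],
  [255,7.9,0,-13.5,0],
  [255,7.9,0,-13.5,0],
])

```text
time: 31.3
eef_pos: [0.6637, 0.1091, 0.0171]
orientation: [1.0, -0.001, -0.004, 0.0]
ft_force: [-0.4, 0.3, -2.0]
grip_width: 0.0509
gripper_force: 32.4
```

Request:
send_rows([
  [255,0,0,-0.2,0],
  [255,0,0,-0.4,0],
  [255,0,0,-0.6,0],
  [255,0,0,-0.6,0],
  [255,0,0,-0.6,0],
])

```text
time: 31.72
eef_pos: [0.6682, 0.111, 0.0168]
orientation: [1.0, -0.0, 0.001, -0.0]
ft_force: [-0.4, -0.5, -1.5]
grip_width: 0.0508
gripper_force: 32.5
```

Request:
send_rows([
  [255,0,0.05,-0.3,0],
  [255,0,0.05,-0.6,0],
  [255,0,0.05,-0.9,0],
  [255,0,0.05,-1.0,0],
  [255,0,0.05,-1.0,0],
])

```text
time: 32.13
eef_pos: [0.6673, 0.1115, 0.0052]
orientation: [1.0, -0.0, -0.0, -0.0]
ft_force: [0.4, -0.3, -0.5]
grip_width: 0.0511
gripper_force: 32.5
```

Request:
send_rows([
  [255,0,0,-0.1,0],
  [255,0,0,-0.2,0],
  [255,0,0,-0.2,0],
  [255,0,0,-0.2,0],
])

```text
time: 32.47
eef_pos: [0.6678, 0.1115, 0.0052]
orientation: [1.0, -0.0, 0.0, -0.0]
ft_force: [-4.0, -0.2, 7.4]
grip_width: 0.0508
gripper_force: 33.2
```

Contact. I'll release, rise, back off, and check.

Request:
send_rows([
  [130,0,0,0.1,0],
  [60,0,0,0.1,0],
  [0,0,0,0.1,0],
  [0,0,0,0.1,0],
  [0,0,0,3,0],
  [0,0,0,7,0],
  [0,0,0,11,0],
  [0,0,0,15,0],
])

```text
time: 33.13
eef_pos: [0.6668, 0.1114, 0.1542]
orientation: [1.0, -0.0, -0.001, 0.0]
ft_force: [1.0, -0.6, -0.0]
grip_width: 0.0854
gripper_force: 0.0
```

Request:
send_rows([
  [0,-3,-3,4,0],
  [0,-6,-6,8,0],
  [0,-8,-8,11,0],
  [0,-8,-8,11,0],
  [0,-8,-8,11,0],
  [0,-8,-8,11,0],
  [0,-8,-8,11,0],
  [0,-8,-8,11,0],
])

```text
time: 33.8
eef_pos: [0.5869, 0.0319, 0.2612]
orientation: [1.0, 0.0, -0.002, -0.0]
ft_force: [0.1, -0.2, -0.6]
grip_width: 0.0857
gripper_force: 0.0
```

```bash
python3 - <<'E'
from seg import *
o=arm.get_obs();print(o['time'],o['eef_pos'].round(4))
c=cams.get_calibration('wrist');im=grab('wrist','w14');M=masks(im)
for k,m,z,p in [('jar',M['red'],.086,(.6626,-.102)),('greencap',M['white'],.092,(.656,.0055)),('amber',M['brown'],.066,(.667,.112))]:
    b=blob(im,m,proj(c,np.array([*p,z])),40);print(k,b and (b[0],b[1],b[2],atz(c,b[0],z)[:2]))
s=grab('scene','s14')
cv2.imwrite('pics/c14.png',np.hstack([im[...,::-1][:,:][0:400,100:540],cv2.resize(s[130:310,250:412,::-1],(360,400),interpolation=cv2.INTER_CUBIC)]))
E
```

```text
33.8 [0.5869 0.0319 0.2612]
jar (array([461.37258911,  91.7203064 ]), 48.72780990600586, 54.239688873291016, array([ 0.66135022, -0.10152536]))
greencap (array([346.21179199,  89.23435211]), 100.81177520751953, 274.2245788574219, array([0.66363049, 0.0132747 ]))
amber (array([251.29074097,  88.43993378]), 44.67066955566406, 48.2150764465332, array([0.66466977, 0.11127504]))
```

View pics/c14.png

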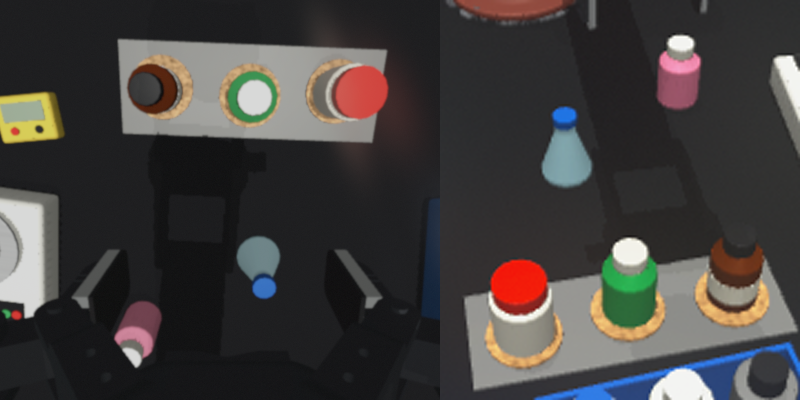

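All three bottles stand upright in the middle of their coasters, within about 2 mm. The flask and the pink bottle were not touched, and the tin is in the dish on the pan. Handing in.

```bash
python3 -c "from rig import finish_job;print(finish_job())"
```

```text
the job is handed in; nothing more can be done
None
```

The bench is set up and handed in at about 34 s: the dish is on the pan with the tin upright in it, amber, green and white stand on their coasters in the order asked, and the flask was left alone; the judge gave no verdict back.

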